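Bolt the card jig and poise the stamp over the card

ROBOT

A 7-joint arm with a two-finger parallel gripper is mounted at the origin on the work surface. World frame = base frame: x ahead of the robot, y to its left, z up, the work surface at z = 0. Lengths are in m, angles in degrees, forces in N, time in s.
With the tool pointing down it reaches from about 0.425 to 0.825 m from the base axis. Payload 3.6 kg.
Tool frame: the origin (TCP) lies at the very end of the fingers, on their centre line; the grasp point (between the pads) lies 19 mm behind it; y points along the fingers, z is the direction in which the jaws open and shut, and the axes are right-handed (so a half turn about y gives the same grasp; the last joint's range is limited). The gripper opens to 85 mm and grips with 20 to 120 N. Pads are 22 mm wide; open, the fingers measure 114 mm over their backs; the gripper's body (76 mm by 85 mm) begins 54 mm behind the grasp point. The pads swing forward as they close: fully open they stand 13 mm farther back than shut.
Start: joints at [68.268, 35.231, -0.722, 81.555, 0.464, 63.22, -2.315], TCP at [0.225, -0.61, 0.231] pointing down, gripper open.
Joint ranges: [-178.69, 178.69], [-17.37, 117.87], [-77.05, 75.6], [15.02, 138.74], [-78.02, 258.01], [0.78, 113.62], [-162.83, 162.83]. Speed limits (degrees/s): [159.86, 159.86, 180, 180, 180, 180, 180].

INTERFACE

Orientations are given as [roll, pitch, yaw] about the fixed x, y, z axes, in that order (R = Rz(yaw) Ry(pitch) Rx(roll)).
In Python, from cell import robot gives the robot as it stands.
- The arm moves only by the tool jog_arm, never from a script. Its arguments are lists of equal length, an entry for each row: "rotation": the turn, a rotation vector about the tool's x, y, z in degrees, a list of three; "delta_pos": the shift along the tool's x, y, z in m, a list of three; "grip": the opening, from -1 (shut) to 1 (fully open). A call has 1 to 12 rows; each row shifts and turns the commanded pose from where the row before left it, along the tool's axes as they then stand; what a row does not reach is not made up. A row lasts 1/8 s, in which the tool goes at most 62.5 mm and 10.7 degrees, less where a joint would pass 70% of its speed; a pose out of reach is approached as far as the arm can. A call with a gripper value outside its range is refused whole. The fingers move at their own pace and stop on an object; "force" is the grip in N (left out, the last holds). Time passes only in rows, so rows that do not move let the fingers close. It gives the time, the measured TCP pose, the force and the opening at its end, in the units of the state.
- robot.get_state(): the state, without advancing time (a new reading comes with each control period).
- robot.get_image(name): name is "side" or "top"; returns the picture (384x512x3 uint8, red, green, blue); there is no depth.
- robot.camera_info(name): a dict with "fx", "fy", "cx", "cy" (pixels), "position" and "attitude" of the camera in the world. Camera axes: x right, y down, z forward; pixel columns grow to the right and rows downward; lengths in m; the calibration is good to about 2 mm. A picture is of the moment at which its call begins. camera_info takes no time and is no camera call.
- robot.job_done(): hands the job in, once; it reports no verdict.
The state is a dict: "t": time; "joints": joint angles; "qvel": joint speeds; "joint_efforts": joint torques, N m; "ee_pos": TCP position; "eef_rot": TCP orientation; "wrist_force": force on the tool from outside, world axes, zero at the start; "moment": the same for the moment, N m; "gripper_width": finger opening in m.
Only numpy, scipy, OpenCV 4.12 (cv2) and the standard library are available. Lean on these libraries where they do the work, as an engineer would, in place of code of your own. Each camera call takes 0.05 s, during which the arm holds its last target.

TASK

First slide the red-knobbed barrel bolt on the card jig fully home into its keeper, so that the clamp frame is locked on the card. Then pick up the dark wooden hand stamp by its white handle, carry it over the caddy of paint jars without touching the caddy, and finish still holding it level about a centimetre above the card, centred in and squared up with the green printed outline, ready to press. The stamp must never touch the card, and the cup, the bobbin and the glass jar stay where they are.

Things in the scene. Friction and masses are not known exactly. Their poses are not given: they have to be found in the camera images.
- jig: Card jig, fixed: plywood board 210 (x) x 200 (y) x 12 mm, blue clamp frame on it (shut, top 17 mm above table) round a white card. Origin: centre of the board's underside; z up. Steel bolt along jig y at jig x = -82 mm, axis 24 mm above table. Steel guides (24 x 12 mm, tops 36 mm) at jig y = -85 and +20 mm, keeper (24 x 14 mm, top 35 mm) at jig y = +75 mm. Stands on either side of the caddy.
- card: White card 126 x 146 x 2 mm held in the jig's frame, fixed in it; origin at the centre of its underside (12 mm above the table), axes as the jig's.
- outline (a point): Centre of the green printed outline, on the card's upper face (14 mm above the table); axes as the jig's, z up. The outline is a rectangle 80 mm (its x) x 60 mm (its y) inside its 3 mm wide line, long side along the jig's x.
- bolt (a joint): Travel of the barrel bolt along the jig's +y, m: 0 = fully drawn, 0.045 = fully home in the keeper at its stop. It starts drawn or nearly so (0 to 0.012). It stays where it is left; pushing it takes about 3 N.
- bolt_knob (a point): Top centre of the bolt's red knob, a round upright post 12 mm in diameter (15 mm head over the top 7 mm), which rises from the bolt; its top is 69 mm above the table. It moves with the bolt, from jig y = -45 mm (drawn) to jig y = 0 (home). Nothing stands within 25 mm of it above 36 mm height. Axes as the jig's.
- stamp: Hand stamp, loose, 0.13 to 0.25 kg. Origin: centre of its underside, z up. Black rubber face 60 (x) x 40 (y) mm, 4 mm thick, under a dark wood block 64 x 44 mm up to 22 mm; on it a white handle block 44 (x) x 20 (y) mm from 22 to 68 mm height, to be gripped across y from above. Same either way round. Starts on the table, across the caddy from the jig.
- caddy: White open box 300 (x) x 75 (y) x 75 mm, fixed, with four closed paint jars in a row in it whose lids reach 110 mm above the table. Origin: centre of its underside, x along the row. It stands between the stamp and the jig.
- cup: Gold drinking cup, loose, 76 mm across the rim, 92 mm high, open end up; origin at the centre of its underside. Bystander beside the stamp (beyond it).
- bobbin: Blue plastic bobbin, loose, 38 mm across, 52 mm high, upright; origin at the centre of its underside. Bystander beside the stamp (on the robot's side).
- jar: Closed green glass jar with white cap, loose, 56 mm across, 70 mm high; origin at the centre of its underside. Bystander beyond the caddy.
There are look-alikes about, which are no part of the job. What is shaped like the stamp but purple is not meant.

How it is judged:
By the outcome, as a careful person would: the job done as asked, in the order asked, and still so for the second after the job is handed in, while the arm keeps its last pose, push and grip.
It also fails if it takes over 58 s, if anything falls off the work surface, if the arm or the gripper's body presses on something with over 40 N, if the wrist force passes 120 N, or if a joint passes its speed limit or range.

## Working session

There is one attempt and no reset: what is moved stays moved. The work goes in short steps, Python scripts to look and compute and a tool call to move; the robot and the scene stay as the last step left them, time stands still between calls to the robot, and variables do not carry over. Pictures are saved under pics/ and viewed, and the job is handed in when it is done.

Besides the shell and the picture viewer there is one more tool, called in YAML: its name, and indented under it one key for each argument. jog_arm: Moves the arm, as the interface text tells. Its arguments: {"type":"object","properties":{"rotation":{"type":"array"},"delta_pos":{"type":"array"},"grip":{"type":"array"},"force":{"type":"number"}},"required":["rotation","delta_pos","grip"]}

```bash
mkdir -p pics; ls; python3 - <<'E'
from cell import robot
import cv2
print(robot.get_state())
for n in ("side","top"):
    print(n,robot.camera_info(n))
    cv2.imwrite(f"pics/{n}0.png",cv2.cvtColor(robot.get_image(n),cv2.COLOR_RGB2BGR))
E
```

```text
pics
{'t': 0.0, 'joints': array([68.2669415 , 35.29018567, -0.72196476, 81.64117515,  0.46374221,
       63.22115193, -2.31228506]), 'qvel': array([-0.08130393,  0.00743148,  0.06747076,  0.07404679,  0.05792409,
        0.07334684, -0.06866286]), 'joint_efforts': array([-1.62803653e-04, -4.69229114e+01,  2.59081358e-01, -1.71035904e+01,
        9.92195914e-03,  9.61003621e-03,  4.90808674e-06]), 'ee_pos': array([ 0.22433503, -0.60923593,  0.23012846]), 'eef_rot': array([-9.01496212e+01, -2.41302324e-03, -1.59779892e+02]), 'wrist_force': array([0.98676519, 0.25353294, 0.14616169]), 'moment': array([-0.03740314, -0.01653441, -0.00041195]), 'gripper_width': 0.08520131576780801}
side {'fx': 388.15394540823223, 'fy': 388.15394540823223, 'cx': 254.03761058923476, 'cy': 194.03244502639768, 'position': array([0.39331494, 0.72818691, 0.58054424]), 'attitude': array([-122.93769934,   -0.23338286, -162.96312972])}
top {'fx': 475.0190294496538, 'fy': 475.0190294496538, 'cx': 254.71368133863248, 'cy': 189.63476636752344, 'position': array([ 0.42527524, -0.05074595,  1.20166273]), 'attitude': array([-170.61156172,    0.32803512,  -88.48852347])}
```

View pics/side0.png

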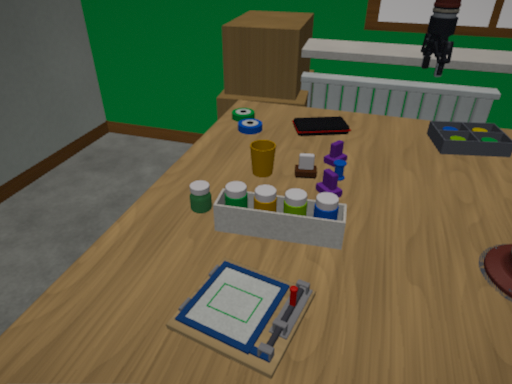

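View pics/top0.png

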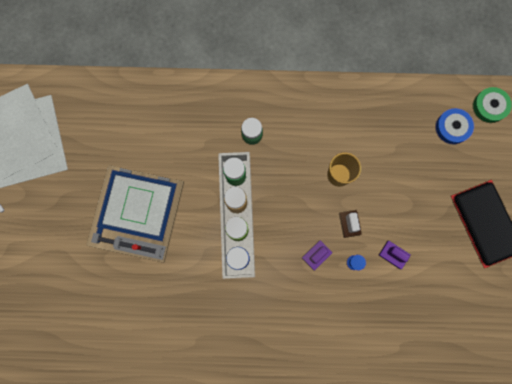

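```bash
cat > h.py <<'E'
import numpy as np, cv2
from cell import robot
from scipy.spatial.transform import Rotation as R
def cam(n):
    c=robot.camera_info(n); return c, R.from_euler('xyz',c['attitude'],degrees=True).as_matrix()
def ray(n,p,z):
    c,M=cam(n); p=np.atleast_2d(p).astype(float)
    d=np.c_[(p[:,0]-c['cx'])/c['fx'],(p[:,1]-c['cy'])/c['fy'],np.ones(len(p))]@M.T
    return c['position']+d*((z-c['position'][2])/d[:,2])[:,None]
def proj(n,X):
    c,M=cam(n); q=(np.atleast_2d(X)-c['position'])@M
    return np.c_[c['fx']*q[:,0]/q[:,2]+c['cx'],c['fy']*q[:,1]/q[:,2]+c['cy']]
def rd(f): return cv2.imread(f'pics/{f}.png')
def shot(n,f):
    cv2.imwrite(f'pics/{f}.png',cv2.cvtColor(robot.get_image(n),cv2.COLOR_RGB2BGR)); return rd(f)
def crop(f,x0,y0,x1,y1,s,o):
    cv2.imwrite(f'pics/{o}.png',cv2.resize(rd(f)[y0:y1,x0:x1],None,fx=s,fy=s,interpolation=cv2.INTER_CUBIC))
E
python3 - <<'E'
from h import *
crop('top0',85,160,195,270,5,'c1')
crop('top0',295,190,415,280,5,'c2')
crop('side0',170,250,320,365,5,'c3')
crop('side0',280,130,360,205,7,'c4')
E
```

```text
(no output)
```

View pics/c1.png

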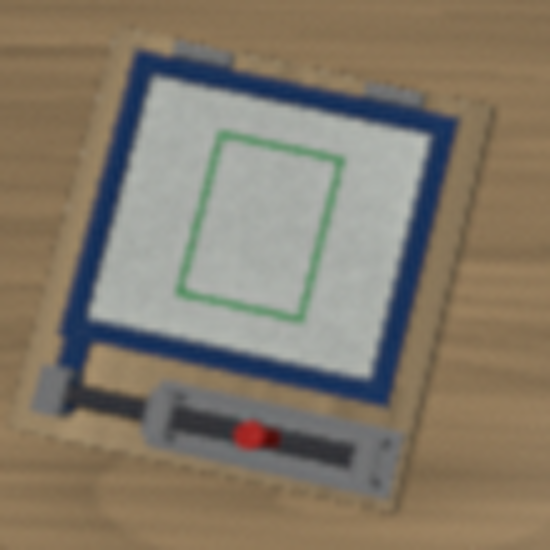

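View pics/c2.png

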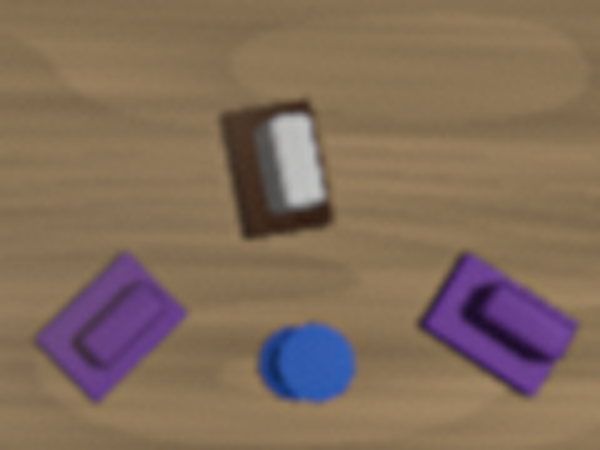

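View pics/c3.png

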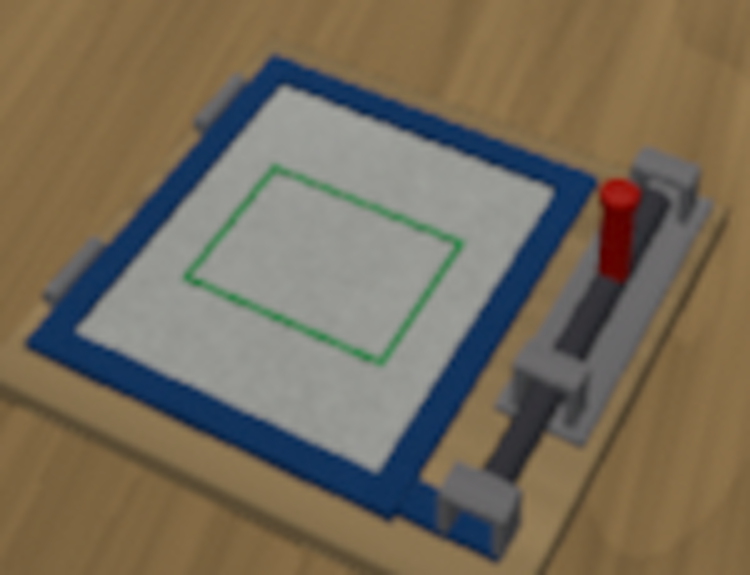

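View pics/c4.png

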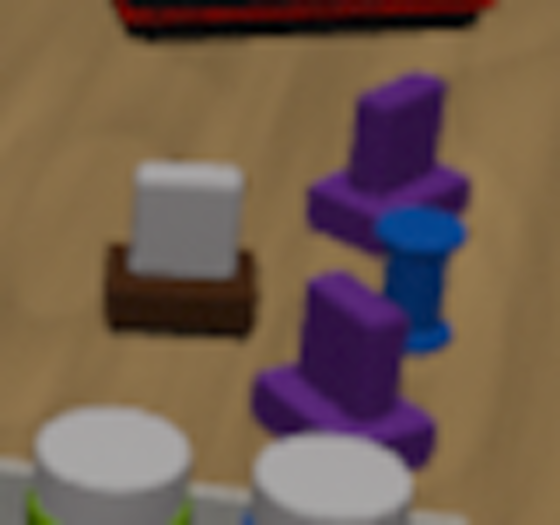

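Candidates for the stamp in the top view: dark wood with a white handle at (351,223), purple at (318,255), purple at (395,255). By the description it is the one at (351,223), and the close crop confirms dark wood with a white handle. The red knob is at about (135,247) in the top view.

```bash
cat > m.py <<'E'
from h import *
def quad(mask):
    cs,_=cv2.findContours(mask,cv2.RETR_EXTERNAL,cv2.CHAIN_APPROX_NONE); c=max(cs,key=cv2.contourArea)
    return c
def poly4(pts):  # min-area rect in metric plane
    r=cv2.minAreaRect((pts*1000).astype(np.float32)); return r
def mask(im,lo,hi,box):
    m=cv2.inRange(cv2.cvtColor(im,cv2.COLOR_BGR2HSV),lo,hi); k=np.zeros_like(m);x0,y0,x1,y1=box;k[y0:y1,x0:x1]=255
    return m&k
E
python3 - <<'E'
from m import *
B={'top':(115,175,165,235),'side':(195,270,275,340)}
for n in B:
    im=rd(n+'0')
    m=mask(im,(45,60,40),(85,255,255),B[n]); p=np.argwhere(m>0)[:,::-1]
    c=quad(m)[:,0]
    print('outline',n,len(p),poly4(ray(n,c,.014)[:,:2]))
K={'top':(120,235,160,260),'side':(270,280,315,315)}
for n in K:
    im=rd(n+'0'); hs=cv2.cvtColor(im,cv2.COLOR_BGR2HSV)
    m=cv2.inRange(hs,(0,150,60),(8,255,255))|cv2.inRange(hs,(172,150,60),(180,255,255))
    k=np.zeros_like(m);x0,y0,x1,y1=K[n];k[y0:y1,x0:x1]=m[y0:y1,x0:x1]
    print('knob',n,cv2.boundingRect(k)); 
    if n=='top': 
        for r in range(y0,y1): 
            if k[r].any(): print(r,np.where(k[r])[0][[0,-1]], hs[r,132:144,2])
# bright head centroid top ~ (85+250/5,160+436/5)
print(ray('top',[[85+249/5,160+435/5]],.069), ray('side',[[170+621/5,250+191/5]],.069))
# stamp: white top face
im=rd('top0'); m=mask(im,(0,0,150),(180,60,255),(340,205,365,240)); c=quad(m)[:,0]
print('handle top',len(c),cv2.boundingRect(m),poly4(ray('top',c,.068)[:,:2]))
m=mask(im,(0,0,0),(180,255,75),(335,205,365,240));
print('block', poly4(ray('top',quad(m)[:,0],.022)[:,:2]))
# block top corners by eye
pc=np.array([[222,115],[308,100],[332,220],[246,238]])/5+[295,190]
print('block corners .022',ray('top',pc,.022)[:,:2].round(4), ray('top',pc,.022)[:,:2].mean(0))
pc=np.array([[274,118],[312,112],[326,202],[288,212]])/5+[295,190]
w=ray('top',pc,.068)[:,:2];print('handle corners',w.round(4),w.mean(0))
pc=np.array([[135,165],[243,165]])/7+[280,130]
print('side handle near top edge',ray('side',pc,.068)[:,:2])
pc=np.array([[108,325],[248,333]])/7+[280,130]
print('side block near bottom edge',ray('side',pc,.0)[:,:2])
pj=np.array([[117,32],[496,102],[393,512],[13,430]])/5+[85,160]
w=ray('top',pj,.012)[:,:2];print('jig',w.round(4),w.mean(0))
cd=np.array([[219,153],[249,153],[254,277],[223,278]]);w=ray('top',cd,.075)[:,:2];print('caddy',w.round(4),w.mean(0))
for nm,p,z in(('cup',(345,166),.092),('bobbin',(295+313/5,190+362/5),.052),('jar',(252,128),.07),('p1',(318,255),.03),('p2',(395,255),.03)): print(nm,ray('top',p,z)[0].round(3))
E
```

```text
outline top 114 ((541.4655151367188, 265.6932678222656), (67.44266510009766, 26.07225227355957), 68.27237701416016)
outline side 165 ((573.6204833984375, 258.1883850097656), (65.39701080322266, 85.40597534179688), 79.48397064208984)
knob top (132, 245, 9, 5)
245 [132 136] [111 143 158 162 152 121  96  92  93  96 108 113]
246 [132 139] [137 157 162 165 163 137  99  81  79  72  78  81]
247 [132 140] [142 160 162 167 163 135  95  80  75  63  58  59]
248 [133 140] [136 154 161 162 152 117  83  75  71  59  55  57]
249 [135 135] [123 138 144 138 120  92  76  74  64  54  53  54]
knob side (290, 286, 8, 21)
[[0.46715605 0.24150094 0.069     ]] [[0.46550555 0.24361958 0.069     ]]
handle top 42 (350, 213, 10, 18) ((541.9022216796875, -278.91650390625), (41.517738342285156, 16.499380111694336), 10.95565128326416)
block ((540.9261474609375, -277.2674255371094), (61.046722412109375, 42.94824981689453), 10.453788757324219)
block corners .022 [[ 0.5664 -0.2516]
 [ 0.575  -0.2945]
 [ 0.5155 -0.3058]
 [ 0.5055 -0.2633]] [ 0.5406152  -0.27878657]
handle corners [[ 0.5601 -0.2686]
 [ 0.5635 -0.2868]
 [ 0.5205 -0.2931]
 [ 0.5153 -0.275 ]] [ 0.53981968 -0.28089565]
side handle near top edge [[ 0.56117693 -0.27417821]
 [ 0.51848278 -0.28763566]]
side block near bottom edge [[ 0.56475023 -0.25755796]
 [ 0.50708229 -0.26868777]]
jig [[0.6725 0.3379]
 [0.641  0.1416]
 [0.4333 0.1822]
 [0.4687 0.3743]] [0.55386821 0.25896125]
caddy [[ 0.6995  0.05  ]
 [ 0.7014 -0.0231]
 [ 0.4048 -0.0432]
 [ 0.4005  0.0291]] [0.55155346 0.00319988]
cup [ 0.671 -0.253  0.092]
bobbin [ 0.445 -0.29   0.052]
jar [ 0.766 -0.029  0.07 ]
p1 [ 0.461 -0.198  0.03 ]
p2 [ 0.466 -0.385  0.03 ]
```

```bash
cat > outl.py <<'E'
from m import *
def outline(n,im,box,yaw=-10.3):
    f=im.astype(float); w=f[...,1]-(f[...,0]+f[...,2])/2
    x0,y0,x1,y1=box; s=w[y0:y1,x0:x1]; s=s-np.median(s); s[s<8]=0
    yy,xx=np.nonzero(s); W=s[yy,xx]; P=ray(n,np.c_[xx+x0,yy+y0],.014)[:,:2]
    c=np.average(P,axis=0,weights=W)
    for it in range(8):
        a=np.radians(yaw); u=np.array([np.cos(a),np.sin(a)]); v=np.array([-u[1],u[0]])
        q=(P-c)@np.c_[u,v]
        hx,hy=.0415,.0315; L={}
        sel={'x+':(abs(q[:,0]-hx)<.007)&(abs(q[:,1])<hy-.008),'x-':(abs(q[:,0]+hx)<.007)&(abs(q[:,1])<hy-.008),
         'y+':(abs(q[:,1]-hy)<.007)&(abs(q[:,0])<hx-.008),'y-':(abs(q[:,1]+hy)<.007)&(abs(q[:,0])<hx-.008)}
        for k,m in sel.items():
            i=0 if k[0]=='x' else 1
            L[k]=np.polyfit(q[m,1-i],q[m,i],1,w=np.sqrt(W[m]))
        dx=(L['x+'][1]+L['x-'][1])/2; dy=(L['y+'][1]+L['y-'][1])/2
        c=c+dx*u+dy*v
        sl=(-L['x+'][0]-L['x-'][0])*60+(L['y+'][0]+L['y-'][0])*80
        yaw+=np.degrees(sl/280)
    return c,yaw,L['x+'][1]-L['x-'][1],L['y+'][1]-L['y-'][1],{k:np.degrees(v[0]).round(1) for k,v in L.items()}
E
python3 - <<'E'
from outl import *
print(outline('top',rd('top0'),(117,180,160,230)))
print(outline('side',rd('side0'),(202,278,267,328)))
E
```

```text
(array([0.57519302, 0.25821546]), np.float64(-10.71612724869455), np.float64(0.0830576604432574), np.float64(0.063046921189223), {'x+': np.float64(-0.2), 'x-': np.float64(0.1), 'y+': np.float64(0.1), 'y-': np.float64(-0.1)})
(array([0.57356285, 0.25769326]), np.float64(-10.756319845925278), np.float64(0.08269293246412285), np.float64(0.06291179030957196), {'x+': np.float64(0.0), 'x-': np.float64(-0.0), 'y+': np.float64(-0.1), 'y-': np.float64(0.1)})
```

jog_arm:
  rotation:
    - [0, -10, 0]
    - [0, -10, 0]
    - [0, -10, 0]
    - [0, -10, 0]
    - [0, -10, 0]
    - [0, -10, 0]
    - [0, -10, 0]
    - [0, -10, 0]
    - [0, -10, 0]
  delta_pos:
    - [0, 0, 0]
    - [0, 0, 0]
    - [0, 0, 0]
    - [0, 0, 0]
    - [0, 0, 0]
    - [0, 0, 0]
    - [0, 0, 0]
    - [0, 0, 0]
    - [0, 0, 0]
  grip: [1, 1, 1, 1, 1, 1, 1, 1, 1]
  force: 30

```text
t: 1.23
ee_pos: [0.2243, -0.6096, 0.2306]
eef_rot: [-90.0, 0.1, -69.5]
wrist_force: [0.3, -0.8, 0.2]
gripper_width: 0.0858
```

jog_arm:
  rotation:
    - [0, 0, 0]
    - [0, 0, 0]
    - [0, 0, 0]
    - [0, 0, 0]
    - [0, 0, 0]
    - [0, 0, 0]
    - [0, 0, 0]
    - [0, 0, 0]
    - [0, 0, 0]
    - [0, 0, 0]
  delta_pos:
    - [-0.0195, 0, 0.0366]
    - [-0.0195, 0, 0.0366]
    - [-0.0195, 0, 0.0366]
    - [-0.0195, 0, 0.0366]
    - [-0.0195, 0, 0.0366]
    - [-0.0195, 0, 0.0366]
    - [-0.0195, 0, 0.0366]
    - [-0.0195, 0, 0.0366]
    - [-0.0195, 0, 0.0366]
    - [-0.0195, 0, 0.0366]
  grip: [1, 1, 1, 1, 1, 1, 1, 1, 1, 1]

```text
t: 2.48
ee_pos: [0.5011, -0.2995, 0.2308]
eef_rot: [-90.0, 0.0, -69.8]
wrist_force: [-0.3, 0.5, 0.1]
gripper_width: 0.0852
```

jog_arm:
  rotation:
    - [0, 0, 0]
    - [0, 0, 0]
    - [0, 0, 0]
    - [0, 0, 0]
    - [0, 0, 0]
    - [0, 0, 0]
    - [0, 0, 0]
    - [0, 0, 0]
    - [0, 0, 0]
    - [0, 0, 0]
    - [0, 0, 0]
    - [0, 0, 0]
  delta_pos:
    - [-0.0434, 0, 0.013]
    - [-0.0434, 0, 0.013]
    - [-0.0434, 0, 0.013]
    - [-0.0434, 0, 0.013]
    - [-0.0434, 0, 0.013]
    - [-0.0434, 0, 0.013]
    - [-0.0434, 0, 0.013]
    - [-0.0434, 0, 0.013]
    - [-0.0434, 0, 0.013]
    - [-0.0434, 0, 0.013]
    - [-0.0434, 0, 0.013]
    - [-0.0434, 0, 0.013]
  grip: [1, 1, 1, 1, 1, 1, 1, 1, 1, 1, 1, 1]

```text
t: 3.98
ee_pos: [0.4668, 0.2432, 0.231]
eef_rot: [-90.0, -0.0, -69.8]
wrist_force: [1.1, 0.8, -0.5]
gripper_width: 0.0853
```

jog_arm:
  rotation:
    - [0, -9.8, 0]
    - [0, -9.8, 0]
    - [0, -9.8, 0]
    - [0, -9.8, 0]
    - [0, -9.8, 0]
    - [0, -9.8, 0]
    - [0, 0, 0]
    - [0, 0, 0]
  delta_pos:
    - [0, 0, 0]
    - [0, 0, 0]
    - [0, 0, 0]
    - [0, 0, 0]
    - [0, 0, 0]
    - [0, 0, 0]
    - [0, 0, 0]
    - [0, 0, 0]
  grip: [1, 1, 1, 1, 1, 1, 1, 1]

```text
t: 4.97
ee_pos: [0.467, 0.242, 0.2311]
eef_rot: [-90.0, 0.0, -11.1]
wrist_force: [0.1, -0.7, -0.5]
gripper_width: 0.0853
```

jog_arm:
  rotation:
    - [0, 0, 0]
    - [0, 0, 0]
    - [0, 0, 0]
    - [0, 0, 0]
    - [0, 0, 0]
    - [0, 0, 0]
    - [0, 0, 0]
  delta_pos:
    - [0, 0.04, 0]
    - [0, 0.04, 0]
    - [0, 0.04, 0]
    - [0, 0.035, 0]
    - [0, 0.02, 0]
    - [0, 0.011, 0]
    - [0, 0, 0]
  grip: [1, 1, 1, 1, 1, 1, 1]

```text
t: 5.85
ee_pos: [0.467, 0.2422, 0.0451]
eef_rot: [-90.0, 0.0, -11.0]
wrist_force: [-0.1, 1.4, 0.4]
gripper_width: 0.0853
```

```bash
python3 - <<'E'
from h import *
shot('side','s1'); crop('s1',220,190,360,340,5,'s1c'); print(robot.get_state()['ee_pos'])
E
```

```text
[0.46737467 0.24249813 0.04576823]
```

View pics/s1c.png

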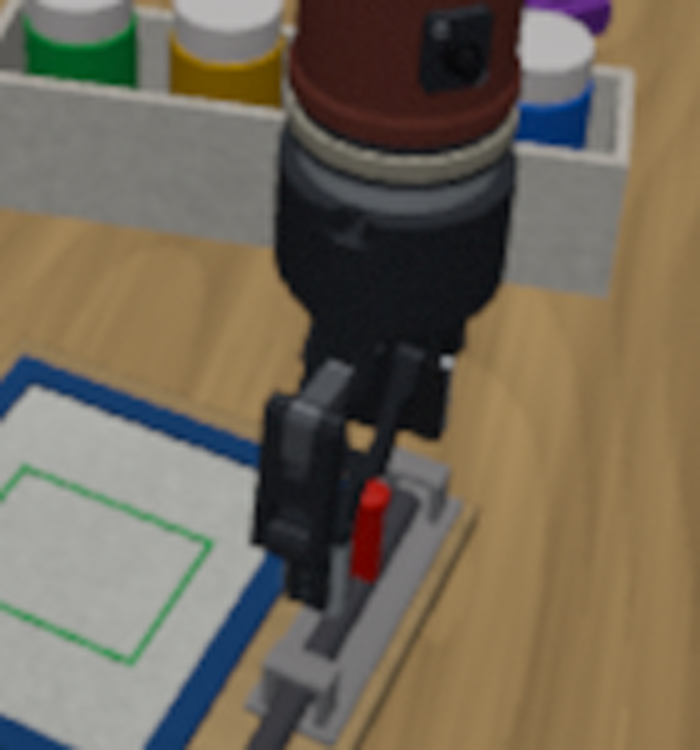

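```bash
python3 - <<'E'
from h import *
c=np.array([.4672,.2422]);v=np.array([.1862,.9825]);u=np.array([.9825,-.1862])
for s in(.0427,.05,.057):
  for z in (.045,.058): 
    print(s,z,[((proj('side',np.r_[c+v*s+u*k,z])-[220,190])*5).round()[0].tolist() for k in(-.011,0,.011)])
print((proj('side',np.r_[c,.069])-[220,190])*5, ray('side',[[220+375/5,190+492/5]],.069))
E
```

```text
0.0427 0.045 [[344.0, 630.0], [315.0, 618.0], [286.0, 606.0]]
0.0427 0.058 [[346.0, 605.0], [316.0, 593.0], [287.0, 581.0]]
0.05 0.045 [[335.0, 646.0], [306.0, 633.0], [277.0, 621.0]]
0.05 0.058 [[337.0, 620.0], [307.0, 608.0], [278.0, 596.0]]
0.057 0.045 [[327.0, 661.0], [297.0, 648.0], [268.0, 636.0]]
0.057 0.058 [[329.0, 635.0], [299.0, 622.0], [269.0, 610.0]]
[[367.14110416 487.07333382]] [[0.4640584 0.2436642 0.069    ]]
```

The side view shows the fingers straddling the knob, which is at crop (375,490), with the near finger tip where I expected it. Now I'll close.

jog_arm:
  rotation:
    - [0, 0, 0]
    - [0, 0, 0]
    - [0, 0, 0]
    - [0, 0, 0]
    - [0, 0, 0]
    - [0, 0, 0]
    - [0, 0, 0]
    - [0, 0, 0]
  delta_pos:
    - [0, 0, 0]
    - [0, 0, 0]
    - [0, 0, 0]
    - [0, 0, 0]
    - [0, 0, 0]
    - [0, 0, 0]
    - [0, 0, 0]
    - [0, 0, 0]
  grip: [-1, -1, -1, -1, -1, -1, -1, -1]
  force: 25

```text
t: 6.9
ee_pos: [0.4672, 0.2422, 0.0456]
eef_rot: [-90.0, -0.0, -11.0]
wrist_force: [-0.5, -0.7, 3.7]
gripper_width: 0.0134
```

jog_arm:
  rotation:
    - [0, 0, 0]
    - [0, 0, 0]
    - [0, 0, 0]
    - [0, 0, 0]
    - [0, 0, 0]
    - [0, 0, 0]
  delta_pos:
    - [0, 0, 0.006]
    - [0, 0, 0.006]
    - [0, 0, 0.006]
    - [0, 0, 0.006]
    - [0, 0, 0.004]
    - [0, 0, 0]
  grip: [-1, -1, -1, -1, -1, -1]

```text
t: 7.65
ee_pos: [0.4724, 0.2695, 0.0455]
eef_rot: [-90.0, -0.0, -11.0]
wrist_force: [-0.3, -1.1, 6.2]
gripper_width: 0.0134
```

jog_arm:
  rotation:
    - [0, 0, 0]
    - [0, 0, 0]
    - [0, 0, 0]
  delta_pos:
    - [0, 0, 0.002]
    - [0, 0, 0.002]
    - [0, 0, 0]
  grip: [-1, -1, -1]

```text
t: 8.02
ee_pos: [0.4731, 0.273, 0.0455]
eef_rot: [-90.1, -0.0, -11.0]
wrist_force: [-0.2, -2.2, 4.8]
gripper_width: 0.0134
```

jog_arm:
  rotation:
    - [0, 0, 0]
    - [0, 0, 0]
    - [0, 0, 0]
  delta_pos:
    - [0, 0, 0.0015]
    - [0, 0, 0.0015]
    - [0, 0, 0]
  grip: [-1, -1, -1]

```text
t: 8.4
ee_pos: [0.4736, 0.2759, 0.0455]
eef_rot: [-90.1, -0.0, -11.0]
wrist_force: [-0.4, -1.9, 5.6]
gripper_width: 0.0132
```

```bash
python3 - <<'E'
from h import *
shot('side','s2'); crop('s2',190,240,330,370,5,'s2c'); s=robot.get_state();print(s['ee_pos'],s['wrist_force'])
E
```

```text
[0.47363453 0.27587285 0.04553587] [-0.49963545 -3.06029661  5.71508453]
```

View pics/s2c.png

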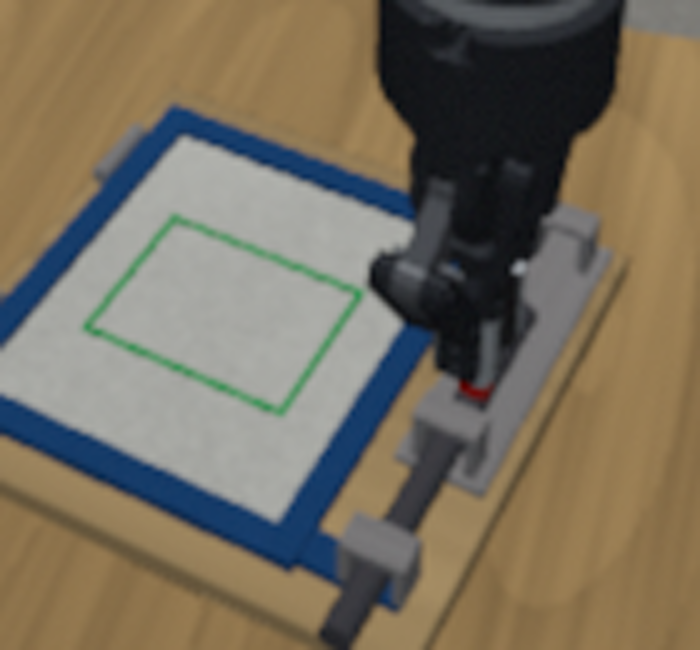

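jog_arm:
  rotation:
    - [0, 0, 0]
    - [0, 0, 0]
    - [0, 0, 0]
  delta_pos:
    - [0, 0, 0.001]
    - [0, 0, 0.001]
    - [0, 0, 0]
  grip: [-1, -1, -1]

```text
t: 8.82
ee_pos: [0.4738, 0.2766, 0.0455]
eef_rot: [-90.2, 0.0, -11.0]
wrist_force: [-2.1, -5.0, 7.1]
gripper_width: 0.0133
```

jog_arm:
  rotation:
    - [0, 0, 0]
    - [0, 0, 0]
    - [0, 0, 0]
  delta_pos:
    - [0, 0, 0.001]
    - [0, 0, 0.001]
    - [0, 0, 0]
  grip: [-1, -1, -1]

```text
t: 9.2
ee_pos: [0.4738, 0.2765, 0.0454]
eef_rot: [-90.5, 0.0, -11.1]
wrist_force: [-1.8, -7.5, 10.9]
gripper_width: 0.0132
```

jog_arm:
  rotation:
    - [0, 0, 0]
    - [0, 0, 0]
    - [0, 0, 0]
    - [0, 0, 0]
  delta_pos:
    - [0, 0, 0.0015]
    - [0, 0, 0.0015]
    - [0, 0, 0]
    - [0, 0, 0]
  grip: [-1, -1, -1, -1]

```text
t: 9.7
ee_pos: [0.4738, 0.2765, 0.0453]
eef_rot: [-90.8, 0.0, -11.1]
wrist_force: [-3.6, -10.4, 14.6]
gripper_width: 0.0133
```

jog_arm:
  rotation:
    - [0, 0, 0]
    - [0, 0, 0]
    - [0, 0, 0]
    - [0, 0, 0]
    - [0, 0, 0]
    - [0, 0, 0]
  delta_pos:
    - [0, 0, -0.0025]
    - [0, 0, -0.0025]
    - [0, 0, 0]
    - [0, 0, 0]
    - [0, 0, 0]
    - [0, 0, 0]
  grip: [-1, -1, 0.2, 0.2, 0.2, 0.2]

```text
t: 10.45
ee_pos: [0.4741, 0.2787, 0.0452]
eef_rot: [-90.0, 0.0, -11.0]
wrist_force: [0.4, -1.1, 0.1]
gripper_width: 0.0513
```

jog_arm:
  rotation:
    - [0, 0, 0]
    - [0, 0, 0]
    - [0, 0, 0]
    - [0, 0, 0]
    - [0, 0, 0]
    - [0, 0, 0]
    - [0, 0, 0]
  delta_pos:
    - [0, -0.01, 0]
    - [0, -0.02, 0]
    - [0, -0.04, 0]
    - [0, -0.04, 0]
    - [0, -0.04, 0]
    - [0, -0.03, 0]
    - [0, 0, 0]
  grip: [0.2, 0.2, 0.2, 0.2, 0.2, 1, 1]

```text
t: 11.32
ee_pos: [0.475, 0.2799, 0.2285]
eef_rot: [-89.7, -0.3, -11.0]
wrist_force: [-0.7, -0.7, -0.1]
gripper_width: 0.0841
```

jog_arm:
  rotation:
    - [0, 0, 0]
    - [0, 0, 0]
    - [0, 0, 0]
    - [0, 0, 0]
    - [0, 0, 0]
    - [0, 0, 0]
    - [0, 0, 0]
    - [0, 0, 0]
    - [0, 0, 0]
    - [0, 0, 0]
    - [0, 0, 0]
    - [0, 0, 0]
  delta_pos:
    - [0.0143, 0, -0.0447]
    - [0.0143, 0, -0.0447]
    - [0.0143, 0, -0.0447]
    - [0.0143, 0, -0.0447]
    - [0.0143, 0, -0.0447]
    - [0.0143, 0, -0.0447]
    - [0.0143, 0, -0.0447]
    - [0.0143, 0, -0.0447]
    - [0.0143, 0, -0.0447]
    - [0.0143, 0, -0.0447]
    - [0.0143, 0, -0.0447]
    - [0.0143, 0, -0.0447]
  grip: [1, 1, 1, 1, 1, 1, 1, 1, 1, 1, 1, 1]

```text
t: 12.82
ee_pos: [0.5397, -0.2822, 0.2242]
eef_rot: [-90.0, 0.1, -11.0]
wrist_force: [0.9, 0.7, -0.2]
gripper_width: 0.0855
```

jog_arm:
  rotation:
    - [0, -7, 0]
    - [0, -7, 0]
    - [0, -7.7, 0]
    - [0, 0, 0]
    - [0, 0, 0]
  delta_pos:
    - [0, 0, 0]
    - [0, 0, 0]
    - [0, 0, 0]
    - [0, 0, 0]
    - [0, 0, 0]
  grip: [1, 1, 1, 1, 1]

```text
t: 13.45
ee_pos: [0.54, -0.2807, 0.2248]
eef_rot: [-90.0, 0.1, 10.6]
wrist_force: [0.6, 0.2, 0.6]
gripper_width: 0.0857
```

```bash
python3 - <<'E'
from h import *
shot('side','s3'); shot('top','t3');crop('s3',170,250,320,365,5,'s3c');crop('t3',85,160,195,270,5,'t3c'); s=robot.get_state();print(s['ee_pos'],s['eef_rot'],s['joints'].round(1))
E
```

```text
[ 0.54026389 -0.28067199  0.22515248] [-8.99973909e+01  2.51706969e-02  1.06636228e+01] [ 53.8  39.9 -50.9  88.3  32.6  67.6  97.4]
```

View pics/s3c.png

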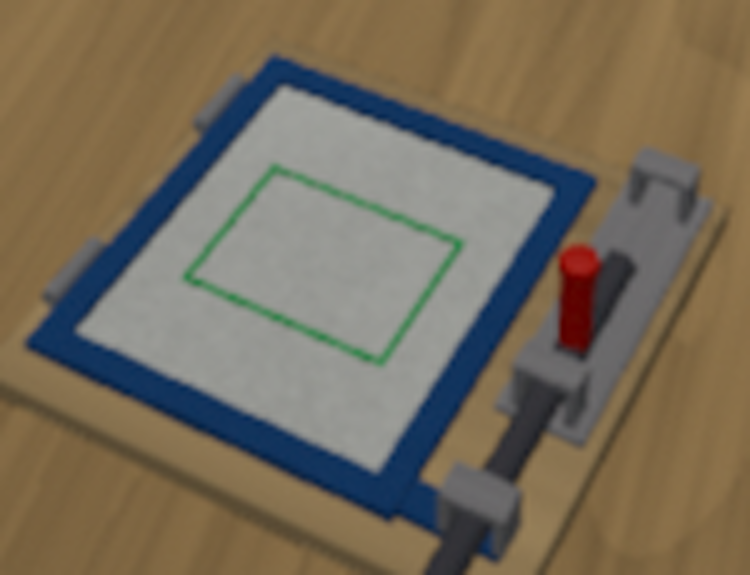

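View pics/s3.png

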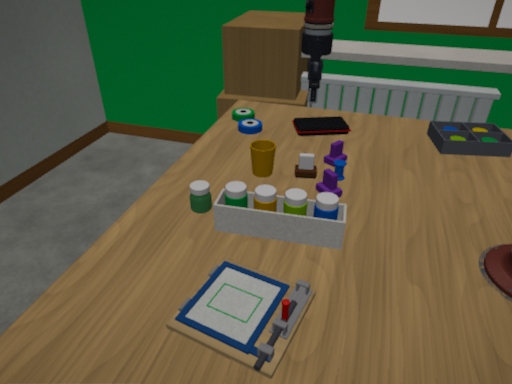

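View pics/t3.png

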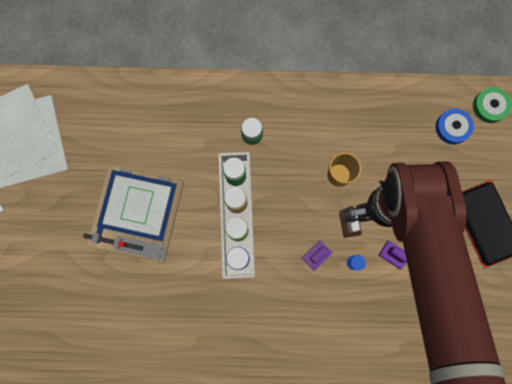

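The top and side views show the red knob moved up against the guide, with the bolt through the keeper. The gripper is over the dark stamp at top (351,223), with the cup at (345,168) and the bobbin at (357,262) clear of it. I'll check the knob's numbers, then descend.

```bash
python3 - <<'E'
from outl import *
a=ray('side',[[170+579/5,250+258/5]],.069)[0]; b=ray('side',[[170+621/5,250+191/5]],.069)[0]
print(a,b,a-b)
im=rd('t3'); hs=cv2.cvtColor(im,cv2.COLOR_BGR2HSV)
m=cv2.inRange(hs,(0,150,130),(8,255,255))|cv2.inRange(hs,(172,150,130),(180,255,255)); m[:,160:]=0
M=cv2.moments(m,True); p=[M['m10']/M['m00'],M['m01']/M['m00']]; k=ray('top',p,.069)[0][:2]
u=np.array([np.cos(np.radians(-10.73)),np.sin(np.radians(-10.73))]);v=np.array([-u[1],u[0]])
j=np.array([.5539,.2590]); print(p,k,(k-j)@u,(k-j)@v, (a[:2]-j)@u,(a[:2]-j)@v)
E
```

```text
[0.47274223 0.27775571 0.069     ] [0.46550555 0.24361958 0.069     ] [0.00723668 0.03413613 0.        ]
[120.44, 243.6] [0.47428007 0.27620295] -0.08143067777254284 0.0020784337440838663 -0.08323072408576626 0.0033177322265667756
```

jog_arm:
  rotation:
    - [0, 0, 0]
    - [0, 0, 0]
    - [0, 0, 0]
    - [0, 0, 0]
    - [0, 0, 0]
    - [0, 0, 0]
    - [0, 0, 0]
    - [0, 0, 0]
  delta_pos:
    - [0, 0.04, 0]
    - [0, 0.04, 0]
    - [0, 0.04, 0]
    - [0, 0.03, 0]
    - [0, 0.02, 0]
    - [0, 0.015, 0]
    - [0, 0.01, 0]
    - [0, 0, 0]
  grip: [1, 1, 1, 1, 1, 1, 1, 1]

```text
t: 14.55
ee_pos: [0.5404, -0.2808, 0.0301]
eef_rot: [-90.0, 0.0, 10.7]
wrist_force: [0.0, -0.7, 1.2]
gripper_width: 0.0853
```

```bash
python3 - <<'E'
from h import *
shot('side','s4'); shot('top','t4');crop('s4',250,70,370,190,5,'s4c');crop('t4',295,150,415,270,5,'t4c'); s=robot.get_state();print(s['ee_pos'],s['eef_rot'],s['joints'].round(1))
E
```

```text
[ 0.54102315 -0.28086095  0.03107016] [-9.00358160e+01 -7.73336513e-02  1.07109364e+01] [ 49.1  52.3 -41.5  98.2  45.2  47.6  87.2]
```

View pics/s4c.png

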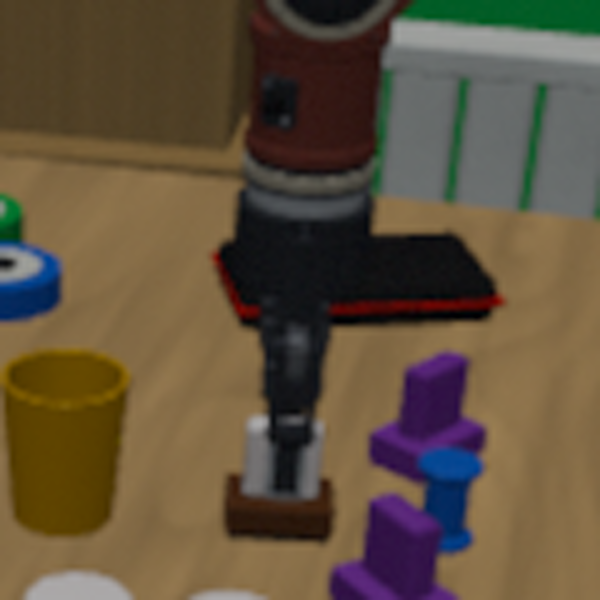

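View pics/t4c.png

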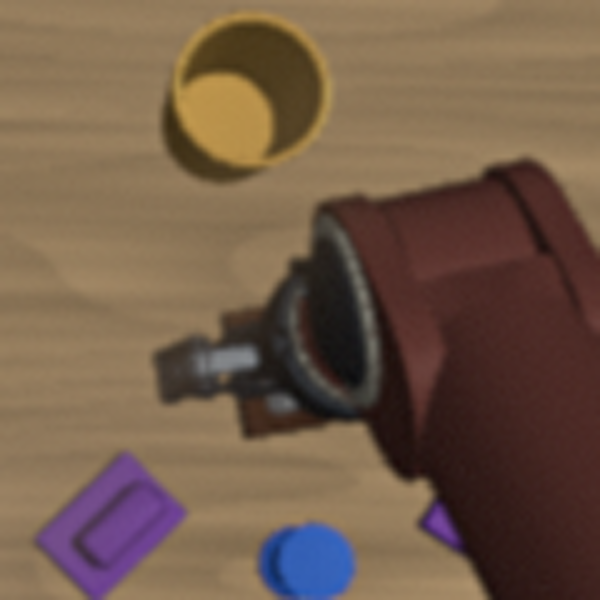

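The handle stands between the open fingers: in the side crop the finger is at x≈287 and the handle centre at about 285. Closing.

jog_arm:
  rotation:
    - [0, 0, 0]
    - [0, 0, 0]
    - [0, 0, 0]
    - [0, 0, 0]
    - [0, 0, 0]
    - [0, 0, 0]
    - [0, 0, 0]
    - [0, 0, 0]
  delta_pos:
    - [0, 0, 0]
    - [0, 0, 0]
    - [0, 0, 0]
    - [0, 0, 0]
    - [0, 0, 0]
    - [0, 0, 0]
    - [0, 0, 0]
    - [0, 0, 0]
  grip: [-1, -1, -1, -1, -1, -1, -1, -1]
  force: 70

```text
t: 15.65
ee_pos: [0.5405, -0.2807, 0.0305]
eef_rot: [-90.0, -0.0, 10.7]
wrist_force: [-0.9, 1.5, 3.2]
gripper_width: 0.0195
```

jog_arm:
  rotation:
    - [0, 0, 0]
    - [0, 0, 0]
    - [0, 0, 0]
    - [0, 0, 0]
    - [0, 0, 0]
    - [0, 0, 0]
    - [0, 0, 0]
    - [0, 0, 0]
    - [0, 0, 0]
  delta_pos:
    - [0, -0.005, 0]
    - [0, -0.01, 0]
    - [0, -0.02, 0]
    - [0, -0.035, 0]
    - [0, -0.04, 0]
    - [0, -0.04, 0]
    - [0, -0.03, 0]
    - [0, -0.01, 0]
    - [0, 0, 0]
  grip: [-1, -1, -1, -1, -1, -1, -1, -1, -1]

```text
t: 16.77
ee_pos: [0.5403, -0.2807, 0.2208]
eef_rot: [-90.0, -0.0, 10.7]
wrist_force: [-0.2, -0.0, -3.3]
gripper_width: 0.0193
```

```bash
python3 - <<'E'
from h import *
shot('side','s5'); shot('top','t5');crop('s5',250,40,370,160,5,'s5c'); s=robot.get_state();print(s['ee_pos'],s['eef_rot'],s['joints'].round(1),s['gripper_width'],s['wrist_force'],s['moment'])
E
```

```text
[ 0.5393457  -0.28084763  0.21894507] [-89.93232837   0.14898481  10.71807318] [ 53.8  40.2 -50.7  88.8  32.8  67.   97.3] 0.01913796243865815 [ 8.17044915e-04  1.00730931e-01 -3.53990329e+00] [ 0.0294603   0.02439002 -0.00571198]
```

View pics/s5c.png

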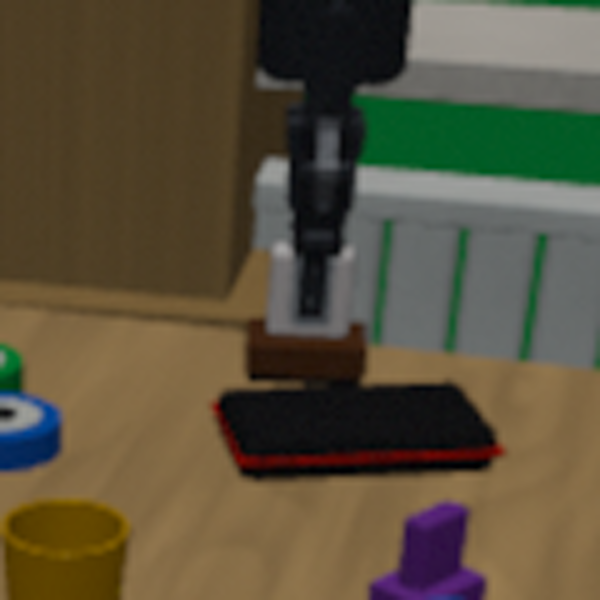

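jog_arm:
  rotation:
    - [0, 0, 0]
    - [0, 0, 0]
    - [0, 0, 0]
    - [0, 0, 0]
    - [0, 0, 0]
    - [0, 0, 0]
    - [0, 0, 0]
    - [0, 0, 0]
    - [0, 0, 0]
    - [0, 0, 0]
    - [0, 0, 0]
    - [0, 0, 0]
  delta_pos:
    - [0.005, 0, 0.02]
    - [0.008, 0, 0.03]
    - [0.0102, 0, 0.04]
    - [0.0102, 0, 0.04]
    - [0.0102, 0, 0.04]
    - [0.0102, 0, 0.04]
    - [0.0102, 0, 0.04]
    - [0.0102, 0, 0.04]
    - [0.0102, 0, 0.04]
    - [0.0102, 0, 0.04]
    - [0.0102, 0, 0.04]
    - [0.0102, 0, 0.04]
  grip: [-1, -1, -1, -1, -1, -1, -1, -1, -1, -1, -1, -1]

```text
t: 18.38
ee_pos: [0.568, 0.1856, 0.2195]
eef_rot: [-90.0, 0.1, 10.8]
wrist_force: [0.7, -0.7, -2.4]
gripper_width: 0.019
```

jog_arm:
  rotation:
    - [0, 0, 0]
    - [0, 0, 0]
    - [0, 0, 0]
    - [0, 5.4, 0]
    - [0, 8, 0]
    - [0, 8, 0]
    - [0, 0, 0]
    - [0, 0, 0]
  delta_pos:
    - [0.011, 0, 0.043]
    - [0.0075, 0, 0.03]
    - [0, 0, 0]
    - [0, 0, 0]
    - [0, 0, 0]
    - [0, 0, 0]
    - [0, 0, 0]
    - [0, 0, 0]
  grip: [-1, -1, -1, -1, -1, -1, -1, -1]

```text
t: 19.38
ee_pos: [0.5739, 0.2576, 0.22]
eef_rot: [-90.0, 0.0, -10.6]
wrist_force: [0.3, 0.5, -2.3]
gripper_width: 0.0193
```

jog_arm:
  rotation:
    - [0, 0, 0]
    - [0, 0, 0]
    - [0, 0, 0]
    - [0, 0, 0]
    - [0, 0, 0]
    - [0, 0, 0]
  delta_pos:
    - [0, 0.03, 0]
    - [0, 0.04, 0]
    - [0, 0.03, 0]
    - [0, 0.02, 0]
    - [0, 0.015, 0]
    - [0, 0, 0]
  grip: [-1, -1, -1, -1, -1, -1]

```text
t: 20.12
ee_pos: [0.574, 0.2577, 0.0846]
eef_rot: [-90.0, 0.1, -10.7]
wrist_force: [-0.1, 0.7, -1.0]
gripper_width: 0.0189
```

```bash
python3 - <<'E'
from h import *
shot('side','s6'); shot('top','t6');crop('s6',170,220,310,350,5,'s6c');crop('t6',85,150,195,260,5,'t6c'); s=robot.get_state();print(s['ee_pos'],s['eef_rot'],s['joints'].round(1),s['gripper_width'],s['wrist_force'])
E
```

```text
[0.57492719 0.25853502 0.08629783] [-8.99131398e+01 -7.62395598e-02 -1.06758110e+01] [ -5.3  47.4 -37.   93.   34.5  51.4  23.8] 0.019292450196870765 [-0.02254476  0.46439223 -1.39840933]
```

View pics/s6c.png

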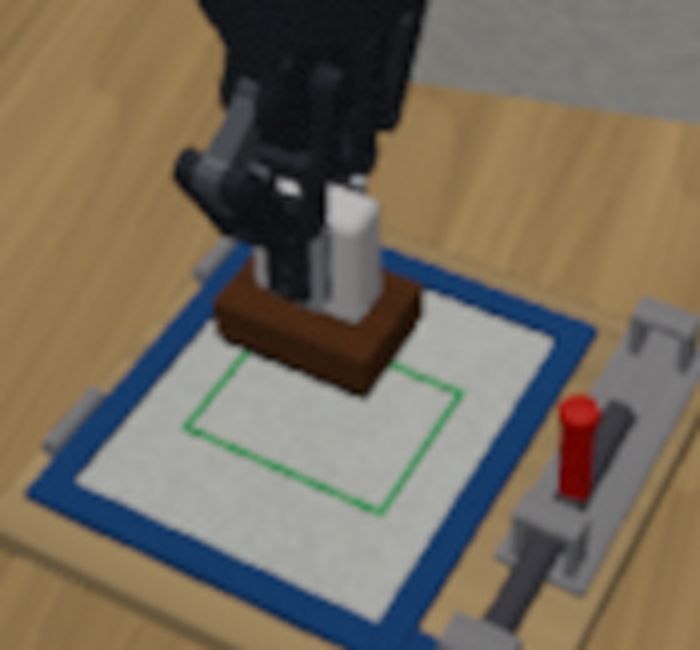

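View pics/t6c.png

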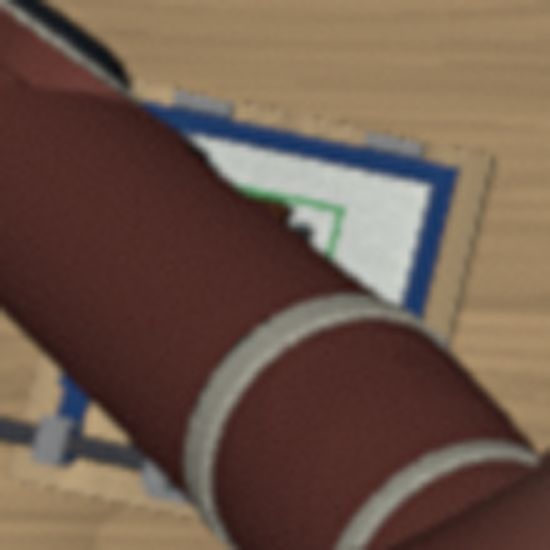

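jog_arm:
  rotation:
    - [0, 0, 0]
    - [0, 0, 0]
    - [0, 0, 0]
    - [0, 0, 0]
  delta_pos:
    - [0, 0.01, 0]
    - [0, 0.01, 0]
    - [0, 0.005, 0]
    - [0, 0, 0]
  grip: [-1, -1, -1, -1]

```text
t: 20.72
ee_pos: [0.574, 0.2577, 0.0597]
eef_rot: [-90.0, 0.1, -10.7]
wrist_force: [-0.2, 0.0, -2.9]
gripper_width: 0.0198
```

```bash
python3 - <<'E'
from h import *
shot('side','s7'); crop('s7',195,265,275,330,9,'s7c');s=robot.get_state();print(s['ee_pos'],s['eef_rot'],s['joints'].round(1),s['gripper_width'],s['wrist_force'])
E
```

```text
[0.57425137 0.2579546  0.06013264] [-9.00030818e+01  1.89946872e-02 -1.06816207e+01] [ -5.9  49.2 -35.8  93.9  36.   48.9  22.7] 0.019115067341265852 [ 0.1626722  -0.23935867 -2.28942342]
```

View pics/s7c.png

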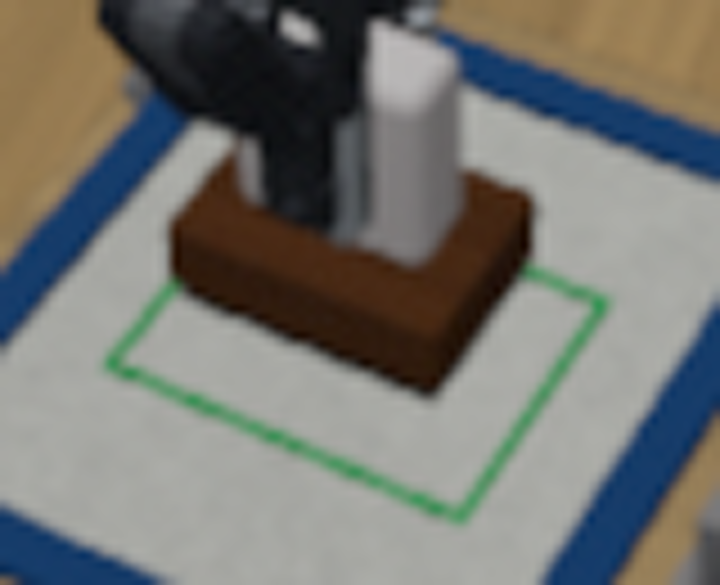

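```bash
cat > chk.py <<'E'
from outl import *
import sys
def chk(f,tcp,yaw,c0=(195,265),s=9,off=.0305):
    a=np.radians(yaw);u=np.array([np.cos(a),np.sin(a)]);v=np.array([-u[1],u[0]])
    def P(x,y,z): return ((proj('side',np.r_[np.array(tcp[:2])+u*x+v*y,tcp[2]-off+z])[0]-c0)*s+s/2-.5).round().tolist()
    for nm,hx,hy,z in(('rubber bot',.03,.02,0),('wood bot',.032,.022,.004),('wood top',.032,.022,.022),('handle top',.022,.01,.068)):
        print(nm,[P(x,y,z) for x,y in((hx,hy),(-hx,hy),(-hx,-hy),(hx,-hy))])
    im=rd(f); hs=cv2.cvtColor(im,cv2.COLOR_BGR2GRAY).astype(float)
    # silhouette lower edge by columns
    E=[]
    for x in range(int(c0[0]+170/s),int(c0[0]+535/s)):
        col=hs[:,x]; 
        for y in range(325,280,-1):
            if col[y]<95:
                E.append((x,y+(95-col[y])/(col[y+1]-col[y]))); break
    return np.array(E),u,v
E
python3 - <<'E'
from chk import *
E,u,v=chk('s7',[.574,.2578,.0599],-10.7)
print(((E-[195,265])*9+4).round().astype(int).tolist())
E
```

```text
rubber bot [[180.0, 294.0], [435.0, 403.0], [529.0, 268.0], [281.0, 168.0]]
wood bot [[166.0, 284.0], [439.0, 400.0], [542.0, 251.0], [277.0, 145.0]]
wood top [[161.0, 222.0], [438.0, 337.0], [543.0, 189.0], [274.0, 84.0]]
handle top [[224.0, 34.0], [420.0, 110.0], [470.0, 45.0], [277.0, -28.0]]
[[166, 153], [175, 285], [184, 292], [193, 298], [202, 303], [211, 308], [220, 312], [229, 316], [238, 317], [247, 321], [256, 325], [265, 330], [274, 334], [283, 339], [292, 343], [301, 344], [310, 348], [319, 352], [328, 357], [337, 362], [346, 365], [355, 368], [364, 371], [373, 375], [382, 379], [391, 384], [400, 388], [409, 390], [418, 395], [427, 397], [436, 394], [445, 382], [454, 371], [463, 359], [472, 344], [481, 331], [490, 317], [499, 305], [508, 292], [517, 281], [526, 271]]
```

```bash
python3 - <<'E' | tail -4
from chk import *
E,u,v=chk('s7',[.574,.2578,.0599],-10.7)
cx=(E[:,0]-195)*9+4
for sel,nm in(((cx>195)&(cx<415),'near'),((cx>440)&(cx<512),'right')):
    W=ray('side',E[sel],.0295)[:,:2]; x0,y0,_,_ = 0,0,0,0
    vx,vy,px,py=cv2.fitLine((W*1000).astype(np.float32),cv2.DIST_HUBER,0,.01,.01).ravel()
    d=(np.array([px,py])/1000-[.574,.2578]); print(nm,np.degrees(np.arctan2(vy,vx)),d@u,d@v)
E
```

```text
wood top [[161.0, 222.0], [438.0, 337.0], [543.0, 189.0], [274.0, 84.0]]
handle top [[224.0, 34.0], [420.0, 110.0], [470.0, 45.0], [277.0, -28.0]]
near -10.634826 0.006960164714349426 0.01997617721186695
right 79.566765 -0.02932851204093238 0.0014547209142414736
```

jog_arm:
  rotation:
    - [0, 0, 0]
    - [0, 0, 0]
    - [0, 0, 0]
    - [0, 0, 0]
  delta_pos:
    - [-0.0005, 0.003, 0]
    - [0, 0.0025, 0]
    - [0, 0, 0]
    - [0, 0, 0]
  grip: [-1, -1, -1, -1]

```text
t: 21.28
ee_pos: [0.5739, 0.2581, 0.0549]
eef_rot: [-90.0, -0.0, -10.7]
wrist_force: [0.3, -0.2, -3.0]
gripper_width: 0.0189
```

```bash
python3 - <<'E'
from chk import *
shot('side','s8'); shot('top','t8'); crop('s8',195,265,275,330,9,'s8c')
S=[robot.get_state() for _ in range(5)]
s=S[-1];print(np.mean([q['ee_pos'] for q in S],0),s['eef_rot'],s['gripper_width'],s['wrist_force'],s['qvel'].round(2))
E,u,v=chk('s8',[.5735,.2579,.0544],-10.7)
cx=(E[:,0]-195)*9+4
for sel,nm in(((cx>195)&(cx<415),'near'),((cx>440)&(cx<512),'right')):
    W=ray('side',E[sel],.024)[:,:2]
    vx,vy,px,py=cv2.fitLine((W*1000).astype(np.float32),cv2.DIST_HUBER,0,.01,.01).ravel()
    d=(np.array([px,py])/1000-[.5736,.2577]); print(nm,np.degrees(np.arctan2(vy,vx)),d@u,d@v)
# bystanders moved?
a,b=rd('side0'),rd('s8')
for nm,(x0,y0,x1,y1) in dict(cup=(245,138,280,180),bobbin=(330,155,350,185),jar=(185,178,215,215)).items():
    print(nm,cv2.absdiff(a[y0:y1,x0:x1],b[y0:y1,x0:x1]).mean())
E
```

```text
[0.57391628 0.25803984 0.05498949] [-8.99880225e+01 -1.06180036e-02 -1.06889053e+01] 0.019569380623895485 [-0.82074244  0.39926586 -3.23768786] [ 0.06 -0.03  0.09  0.08 -0.07 -0.04  0.11]
rubber bot [[184.0, 314.0], [438.0, 422.0], [531.0, 287.0], [284.0, 187.0]]
wood bot [[169.0, 303.0], [441.0, 420.0], [544.0, 271.0], [280.0, 164.0]]
wood top [[164.0, 242.0], [440.0, 358.0], [545.0, 209.0], [277.0, 104.0]]
handle top [[228.0, 55.0], [423.0, 131.0], [472.0, 66.0], [281.0, -7.0]]
near -10.675323 0.004315691372709092 0.0198080761870592
right 79.16086 -0.028696522959391294 0.0012133785019340392
cup 29.827210884353743
bobbin 10.695
jar 21.06156156156156
```

View pics/s8c.png

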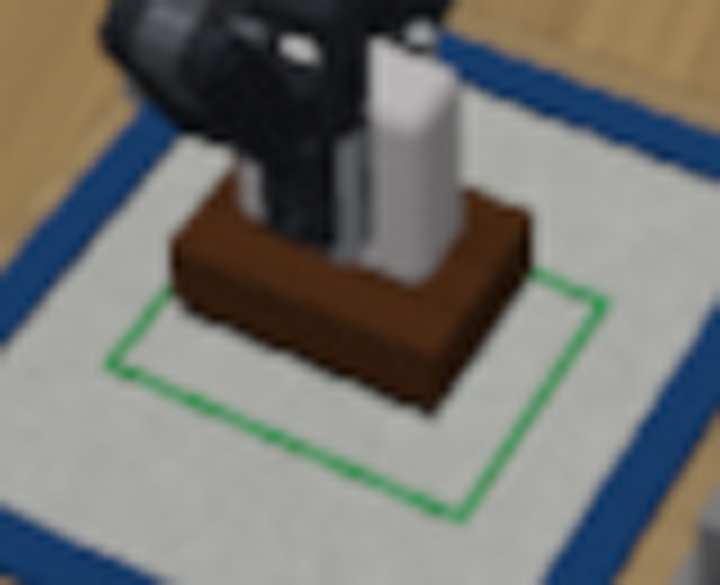

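View pics/s8.png

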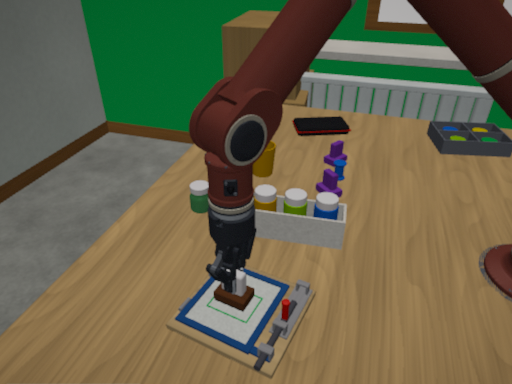

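```bash
python3 - <<'E'
from h import *
a=rd('top0')
for f in('t3','t5','t8'):
  b=rd(f)
  for nm,(x0,y0,x1,y1) in dict(cup=(325,148,365,192),bobbin=(345,252,370,275),jar=(238,115,268,148),blank=(200,290,240,330)).items():
    print(f,nm,cv2.absdiff(a[y0:y1,x0:x1],b[y0:y1,x0:x1]).mean().round(1))
E
```

```text
t3 cup 5.8
t3 bobbin 6.7
t3 jar 7.6
t3 blank 6.7
t5 cup 5.7
t5 bobbin 6.6
t5 jar 7.5
t5 blank 6.7
t8 cup 13.5
t8 bobbin 14.5
t8 jar 16.5
t8 blank 47.1
```

View pics/t8.png

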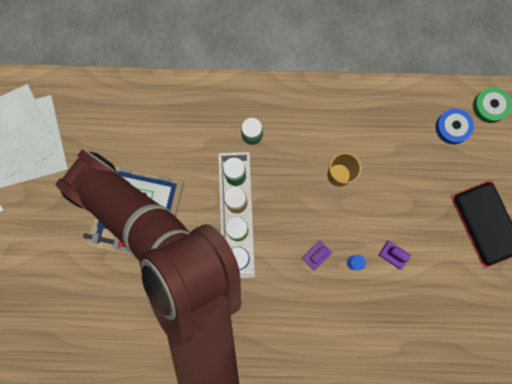

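The top view shows the cup (345,168), bobbin (357,262) and jar (252,130) at their starting pixels. The stamp is held over the outline and the bolt is still home.

```bash
python3 -c "
from cell import robot
print(robot.job_done()); print(robot.get_state()['t'])"
```

```text
the job is handed in; nothing more can be done
None
the job is handed in; nothing more can be done
```

The bolt is home in its keeper, and the stamp is held level about a centimetre above the card, centred in the green outline. I handed the job in at about 21.5 s; no verdict is reported.

- **Bolt:** I gripped the red knob and pushed it along the jig's +y until it stopped moving after about 35 mm, with the wrist force rising past 10 N. The pictures show the bolt through the keeper. My estimate of the knob's position is 2–3 mm past the nominal home point, which I put down to error in my estimate of the jig's origin.
- **Stamp:** I gripped the dark stamp by its white handle and carried it over the caddy with about 8 cm of clearance. The final pose is level to about 0.1°, at yaw -10.7° against the outline's -10.7°, with the underside about 10 mm above the card.
- **Centring:** In the last side view the stamp's near edge is within 0.2 mm of where it should be. Its right edge suggests an offset of about 1 mm along x. The two cameras also disagree by 1.6 mm on the outline's x, so I left the stamp between the two readings. The arm hid most of the stamp from the top camera, so this check rests on the side view.
- **Bystanders:** The cup, bobbin and jar show at their original pixels. The image-difference check on the last picture was raised everywhere, I think because the brightness changed with the arm in view, so I judged them by eye there. The same check on two earlier pictures, the later one just after the stamp was lifted, had shown nothing moved.

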